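Draw the dropped spacer ring out from under the drive guard with the pull hook

ROBOT

A 6-joint arm with a two-finger parallel gripper is mounted at the origin on a cart in front of the work surface, level with it; the furniture and walls round the work are solid. World frame = base frame: x ahead of the robot, y to its left, z up, the work surface at z = 0. Lengths are in m, angles in rad, forces in N, time in s.
With the tool pointing down it reaches from about 0.35 to 1 m from the base axis. Payload 7.1 kg.
Tool frame: the origin (TCP) lies midway between the tips of the shut fingers; the grasp point (between the pads) lies 19 mm behind it; z points along the fingers, y is the line along which they close (so a half turn about z gives the same grasp; the last joint's range is limited). The gripper opens to 85 mm and grips with 20 to 120 N. Pads are 22 mm wide; open, the fingers measure 114 mm over their backs; the gripper's body (76 mm by 85 mm) begins 54 mm behind the grasp point. The pads swing forward as they close: fully open they stand 13 mm farther back than shut.
Start: joints at [-1.311, 0.423, 1.63, -0, 1.089, -0.019], TCP at [0.172, -0.601, 0.231] pointing down, gripper open.
Joint ranges: [-3, 3], [-0.9, 2.11], [0.09, 2.58], [-1.31, 4.45], [0.11, 2.69], [-2.54, 2.54]. Speed limits (rad/s): [2.39, 2.39, 3.01, 3.14, 3.14, 3.14].

INTERFACE

Orientations are given as [roll, pitch, yaw] about the fixed x, y, z axes, in that order (R = Rz(yaw) Ry(pitch) Rx(roll)).
In Python, from bench import sense, vision, arm gives the robot as it stands.
- The arm moves only by the tool send_rows, never from a script. Its argument "targets" is a list that holds one entry, the list of rows, each a list of 7 numbers: the finger opening in mm, from 0 to 85.4, then the shift along the tool's x, y, z in mm, then the turn, a rotation vector about the tool's x, y, z in rad. In form: [[[claw, x, y, z, wx, wy, wz], ...]]. A call has 1 to 20 rows; each row is the pose to reach, as a shift and turn from the pose commanded when the call began, along the tool's axes at that moment; what a row does not reach only later rows make up. A row lasts 1/8 s, in which the tool goes at most 62.5 mm and 10.7 degrees, less where a joint would pass 70% of its speed; a pose out of reach is approached as far as the arm can. A call with a gripper value outside its range is refused whole. The fingers move at their own pace and stop on an object; "force" is the grip in N (left out, the last holds). Time passes only in rows, so rows that repeat a pose let the fingers close. It gives the time, the measured TCP pose, the force, the opening and the grip force at its end, in the units of the state.
- sense(): the state, without advancing time (a new reading comes with each control period).
- vision.grab_frame(name): name is "side" or "top" or "wrist"; returns the picture (420x560x3 uint8, blue, green, red); there is no depth.
- vision.calibration(name): a dict with "intrinsics" (3x3 intrinsics, pixels), "eye" and "attitude" of the camera in the world. Camera axes: x right, y down, z forward; pixel columns grow to the right and rows downward; lengths in m; the calibration is good to about 2 mm. A picture is of the moment at which its call begins: read the wrist's pose just before it. calibration takes no time and is no camera call; for the wrist camera it gives the pose at the moment of the call.
- arm.finish_job(): hands the job in; it is judged then, once.
The state is a dict: "time_s": time; "qpos": joint angles; "joint_vel": joint speeds; "joint_torque": joint torques, N m; "eef_pos": TCP position; "orientation": TCP orientation; "ft_force": force on the tool from outside, world axes, zero at the start; "wrist_torque": the same for the moment, N m; "width": finger opening in m; "finger_force": force on a finger pad.
Only numpy, scipy, OpenCV 4.12 (cv2) and the standard library are available. Lean on these libraries where they do the work, as an engineer would, in place of code of your own. Each camera call takes 0.05 s, during which the arm holds its last target. There are 200 camera calls.

TASK

A steel spacer ring has been dropped under the fixed guard of the little belt drive. Take the pull hook by its wooden handle, catch the ring with it and draw the ring right out through the guard's open mouth without forcing it (never more than 15 N on ring or guard): a low toe strip inside the mouth will stop it, so feel along the strip for its open bay. When the ring lies flat on the bench a finger's width or more in front of the guard, lift the hook out of it and lay the hook down flat on the bench beside it, clear of ring and guard; never touch the ring with the gripper, and leave the oil bottle and tape measure where they are.

Things in the scene. Friction and masses are not known exactly. Their poses are not given: they have to be found in the camera images.
- guard: Fixed low grey steel guard, 180 mm deep, 212 wide, roof underside 62 (one bolt end down to 55), top 66 (screw heads 71) mm over the bench; open only at its mouth. Origin on the bench at mid mouth, +x into the guard (back wall at 176 mm), y across, z up. Inside y = -84 to +84 mm (side walls 22 mm), floor = bench. Roof opaque from x = 0 to 70 mm, then a clear window.
- strip_line (a point): Floor point 36 mm inside the mouth on the guard's middle line. Through it, across the guard, runs the fixed toe strip (guard x 30 to 42 mm, 10 mm high): four bays, centred at guard y = -63, -21, +21 and +63 mm. Three are closed by 38 mm bars; one, not reported and hidden by the roof, is open: a gap of 44 mm or more. Which one differs each time and must be felt for.
- pulley (a point): Centre of the fixed pulley at the back under the guard, 40 mm diameter, axis along guard x, on the middle line 38 mm over the bench; it and its shaft fill guard x = 145 to 176 mm, lowest point 18 mm over the bench. Keep the hook in front of it. A motor stands behind the guard, to guard x = 250 mm.
- ring: The dropped part: loose plain steel spacer ring lying flat, 36 mm outside diameter, 16 mm hole, 8 mm thick, 35 to 70 g. It starts under the guard, 90 to 120 mm behind the mouth and within 25 mm of the guard's middle line. The strip's bars stop it; it comes out only through the open bay. Origin at the centre of its underside, z up.
- hook: Loose pull hook on the bench, about 200 g: wooden handle 84 long, 24 wide, 34 mm high, flat underneath; from its front a straight steel rod, 8 mm diameter, runs along +x at 24 mm over the underside and at x = 200 mm turns straight down to a flat-ended tip, also 8 mm, level with the underside. Origin at the centre of the handle's underside, z up. At rest it stands on handle and tip, rod level.
- hook_tip (a point): The lowest point of the hook's downturned tip, 200 mm along the hook's +x from its origin, level with the handle's underside.
- oil_bottle: Bystander: standing yellow oil bottle with a red spout, 36 x 52 mm, 160 mm high. Origin at the centre of its underside.
- tape_measure: Bystander: yellow tape measure, 34 x 80 mm, 59 mm high. Origin at the centre of its underside.

How it is judged:
On the way, in this order (a step that is already met when the one before it is completed fails the run):
1. the hook touches the ring while the ring is still under the guard (contact force between hook and ring above 0.05 N and x of ring in the frame of guard above 0.06 m).
2. the ring is drawn out through the mouth, clear of the guard (x of ring in the frame of guard below -0.028 m), for 0.1 s.
At the end, for the whole second after the job is handed in: The ring lies flat and still on the bench, its centre 28 to 200 mm out from the mouth and within 150 mm of its middle line; the hook lies flat and still (within 5 mm, 0.1 rad), its tip outside the guard, 25 mm or more from the ring's centre, not touching the ring (x of ring in the frame of guard between -0.2 and -0.028 m and y of ring in the frame of guard between -0.15 and 0.15 m and height (world z) of ring below 0.004 m and angle between each of ring, hook's own z axis and vertical below 0.1 rad and linear speed of each of ring, hook below 0.01 m/s and horizontal distance between hook_tip and ring above 0.025 m and contact force between hook and ring below 0.05 N and x of hook_tip in the frame of guard below -0.005 m and height (world z) of hook below 0.005 m).
It fails at once if the ring is forced: the hook presses on it with more than 15 N (contact force between hook and ring above 15 N).
It fails at once if the hook is forced against the guard with more than 15 N (contact force between hook and guard above 15 N).
It fails at once if the gripper or arm knocks the guard with more than 15 N (contact force between any of the arm, the fingers and guard above 15 N).
It fails at once if the gripper or arm touches the ring (contact force between any of the fingers, the arm and ring above 0.5 N).
It fails at once if the oil bottle or tape measure is moved more than 20 mm (distance of any of oil_bottle, tape_measure from where it was at the start of the episode above 0.02 m).
It also fails if it takes over 67 s, if anything falls off the work surface, if the arm or the gripper's body presses on something with over 40 N, if the wrist force passes 120 N, or if a joint passes its speed limit or range.

## Working session

There is one attempt and no reset: what is moved stays moved. The work goes in short steps, Python scripts to look and compute and a tool call to move; the robot and the scene stay as the last step left them, time stands still between calls to the robot, and variables do not carry over. Pictures are saved under pics/ and viewed, at most 10 in all, crops included, and the job is handed in when it is done.

Besides the shell and the picture viewer there is one more tool, called after "Emit:" as name(argument=value, ...), one argument or row to a line, values as JSON. send_rows: Moves the arm, as the interface text tells. Its arguments: {"type":"object","properties":{"targets":{"type":"array"},"force":{"type":"number"}},"required":["targets"]}

```bash
mkdir -p pics; ls; python3 - <<'E'
from bench import sense, vision, arm
import cv2, numpy as np
s=sense(); print(s)
for n in ("top","side"):
    c=vision.calibration(n); print(n,c)
    cv2.imwrite(f"pics/{n}0.png",vision.grab_frame(n))
E
```

```text
pics
{'time_s': 0.0, 'qpos': array([-1.31103451e+00,  4.23852064e-01,  1.63070358e+00,  4.21857065e-05,
        1.08855243e+00, -1.89923916e-02]), 'joint_vel': array([-6.21772318e-04, -8.00652062e-04, -7.54888017e-05,  7.46321237e-04,
       -1.35134788e-03, -6.35020714e-04]), 'joint_torque': array([ 1.74810953e-03, -5.57382882e+01, -2.81744474e+01,  7.67422716e-05,
        7.30792992e-03, -9.62352203e-06]), 'eef_pos': array([ 0.17187504, -0.60034015,  0.23053333]), 'orientation': array([-3.14007822e+00, -6.61178870e-05,  2.78734565e-01]), 'ft_force': array([ 0.12402366,  0.01701112, -0.59236483]), 'wrist_torque': array([-0.0038275 , -0.02462371,  0.00879384]), 'finger_force': 0.0, 'width': 0.08543126824652192}
top {'intrinsics': array([[468.36125411,   0.        , 279.87843384],
       [  0.        , 468.36125411, 206.14550401],
       [  0.        ,   0.        ,   1.        ]]), 'eye': array([ 0.42764681, -0.01343137,  1.27043547]), 'attitude': array([-3.09342205,  0.01240238, -1.59851903])}
side {'intrinsics': array([[471.09987901,   0.        , 283.20649999],
       [  0.        , 471.09987901, 207.16219821],
       [  0.        ,   0.        ,   1.        ]]), 'eye': array([0.11642757, 0.99392323, 0.61207474]), 'attitude': array([-2.05928934,  0.01660152, -2.77072848])}
```

View pics/top0.png

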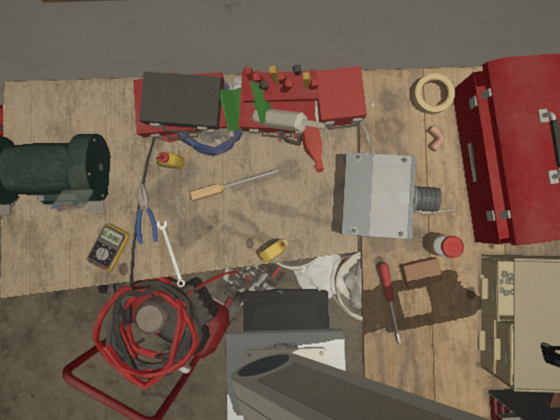

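View pics/side0.png

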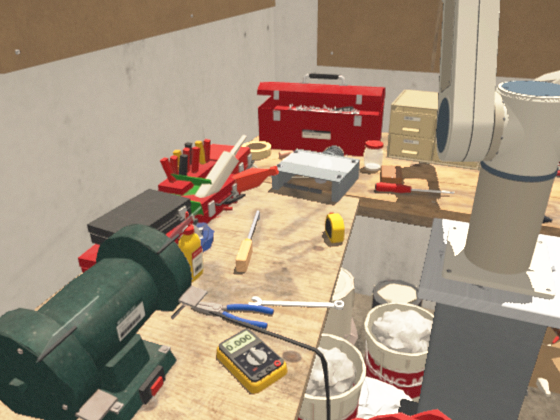

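The top view shows the guard at about (378,195), with its mouth to the left and its motor at (427,198). The hook's handle is at (207,192) and its tip near (278,171). The oil bottle is at (170,160) and the tape measure at (271,249). Next I'll enlarge the guard and hook.

```bash
cat > h.py <<'E'
from bench import sense, vision, arm
import cv2, numpy as np
from scipy.spatial.transform import Rotation as R
def ray(cal,u,v,z):
    K=cal["intrinsics"]; d=R.from_euler('xyz',cal["attitude"]).as_matrix()@np.linalg.solve(K,[u,v,1.])
    e=np.array(cal["eye"]); return e+d*(z-e[2])/d[2]
def proj(cal,p):
    c=R.from_euler('xyz',cal["attitude"]).as_matrix().T@(np.array(p)-cal["eye"]); q=cal["intrinsics"]@c; return q[:2]/q[2]
E
python3 - <<'E'
from h import *
t=cv2.imread("pics/top0.png")
a=cv2.resize(t[140:250,330:450],None,fx=5,fy=5,interpolation=cv2.INTER_CUBIC)
b=cv2.resize(t[160:210,180:290],None,fx=7,fy=7,interpolation=cv2.INTER_CUBIC)
cv2.imwrite("pics/g.png",a); cv2.imwrite("pics/hk.png",b)
c=vision.calibration("top")
print(proj(c,[0.4,0,0]),proj(c,[0.5,0,0]),proj(c,[0.4,-.1,0]))
E
```

```text
[281.02271747 239.08440549] [279.99821109 202.21054795] [317.98544609 238.06723179]
```

View pics/g.png

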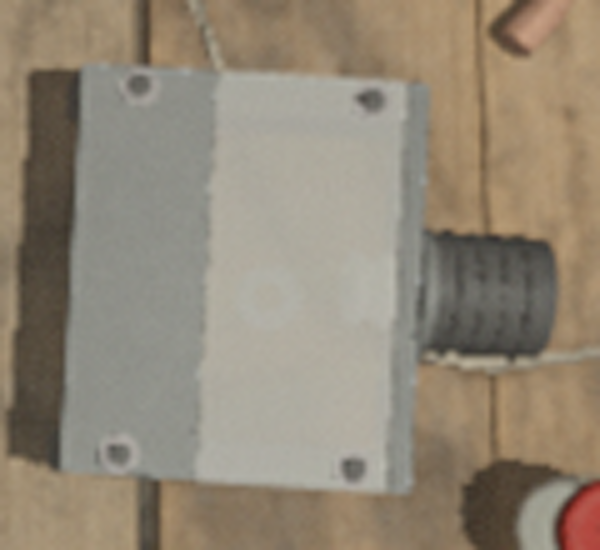

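View pics/hk.png

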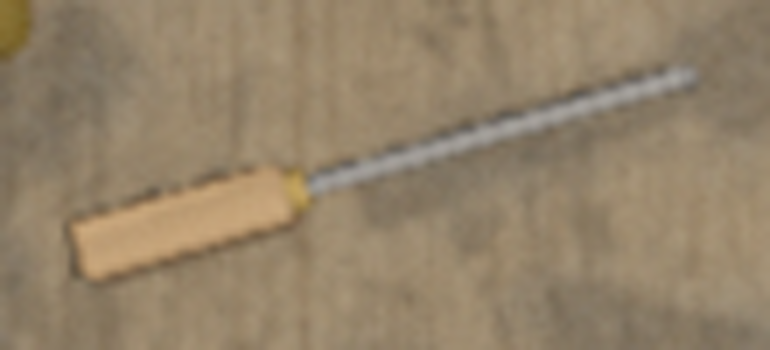

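The guard crop shows the roof corners at about (346.4,153.2), (342,234), (416,156.8) and (412.4,238.4) in full-image pixels. The ring shows faintly through the window near (383.6,199.6). In the hook crop, the handle runs from (190,196) to (222,188) and the rod ends at (279,170.7).

```bash
python3 - <<'E'
from h import *
c=vision.calibration("top")
fr=[vision.grab_frame("top").astype(float) for _ in range(6)]
t=np.mean(fr,0); np.save("pics/top.npy",t)
# guard corners roof z=66
px=np.array([[82,66],[60,471],[430,84],[411,492]])/5+[330,140]
W=np.array([ray(c,*p,0.066)[:2] for p in px]); print(W, [np.linalg.norm(W[i]-W[j]) for i,j in((0,1),(0,2),(1,3),(2,3))])
G=np.array([[0,106],[0,-106],[180,106],[180,-106]])/1000.
for S in (1,-1):
    g=G*[1,S]
    A=(W-W.mean(0)); B=g-g.mean(0); th=np.arctan2((B[:,0]*A[:,1]-B[:,1]*A[:,0]).sum(),(A*B).sum())
    M=np.array([[np.cos(th),-np.sin(th)],[np.sin(th),np.cos(th)]]); o=W.mean(0)-M@g.mean(0)
    print(S,"yaw",th,"origin",o,"res",np.abs(W-(g@M.T+o)).max())
    if np.abs(W-(g@M.T+o)).max()<.02: np.savez("guard.npz",M=M,o=o,th=th)
# hook handle
hsv=cv2.cvtColor(t.clip(0,255).astype(np.uint8),cv2.COLOR_BGR2HSV); roi=hsv[175:205,185:226]
ref=hsv[185:198,195:215].reshape(-1,3).mean(0); print("ref",ref, "bench",hsv[200:208,230:260].reshape(-1,3).mean(0))
m=((abs(roi[...,0].astype(int)-ref[0])<8)&(roi[...,2]>ref[2]-35)&(roi[...,1]>ref[1]-25)).astype(np.uint8)
m=cv2.morphologyEx(m,cv2.MORPH_OPEN,np.ones((3,3)))
k=max(cv2.findContours(m,0,1)[0],key=cv2.contourArea); r=cv2.minAreaRect(k); ctr=np.array(r[0])+[185,175]; print(r,ctr)
h=ray(c,*ctr,0.030)[:2]; e=ray(c,279.0,170.7,0.024)[:2]
d=e-h; print("hook ctr",h,"end",e,"len",np.linalg.norm(d),"yaw",np.arctan2(d[1],d[0]))
# ring
w=t[145:245,370:412].mean(2); hp=cv2.GaussianBlur(w,(0,0),.7)-cv2.GaussianBlur(w,(0,0),9)
v=cv2.resize(np.clip(128+hp*12,0,255).astype(np.uint8),None,fx=6,fy=6,interpolation=cv2.INTER_CUBIC); cv2.imwrite("pics/ring.png",v)
E
```

```text
[[ 0.61817158 -0.17576155]
 [ 0.40963328 -0.15728824]
 [ 0.60350609 -0.35452451]
 [ 0.39397448 -0.33609769]] [np.float64(0.20935492460323088), np.float64(0.179363523620185), np.float64(0.17949377877398873), np.float64(0.21034030601036371)]
1 yaw -1.6573879655469514 origin [ 0.51410487 -0.1662552 ] res 0.0015361380465367391
-1 yaw 1.473671102948527 origin [ 0.49759383 -0.34549383] res 0.1800346216606628
ref [ 16.76923077  94.66153846 171.91538462] bench [ 17.90416667  72.9375     148.3625    ]
((22.5, 14.5), (29.0, 35.0), 90.0) [207.5 189.5]
hook ctr [0.53764355 0.19162671] end [5.83079949e-01 7.43562320e-05] len 0.19686739448894333 yaw -1.3378996480528453
```

View pics/ring.png

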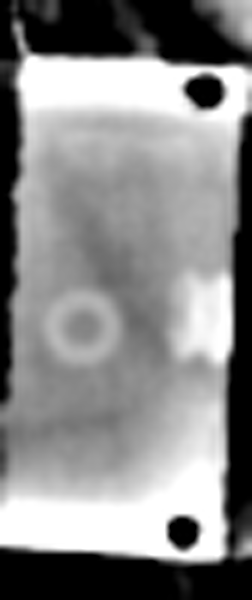

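The contrast-stretched window shows the ring clearly at crop (82,327), which is full-image (383.7,199.5). The pulley is the bright patch at the back.

```bash
cat >> h.py <<'E'
g=np.load("guard.npz"); M,o,th=g["M"],g["o"],float(g["th"])
def w2g(p): return M.T@(np.array(p[:2])-o)
def g2w(p): return M@np.array(p[:2])+o
def go(xyz,yaw,s=None):
    s=s or sense(); A=R.from_euler('xyz',s["orientation"]); B=R.from_euler('xyz',[np.pi,0,yaw])
    print("shift mm",np.round(A.inv().apply(np.array(xyz)-s["eef_pos"])*1000,1),"turn",np.round((A.inv()*B).as_rotvec(),3),"from",np.round(s["eef_pos"],4),np.round(s["orientation"],3))
E
python3 - <<'E'
from h import *
c=vision.calibration("top")
rg=ray(c,383.67,199.5,0.006); print("ring guard",w2g(rg),"world",rg)
f=lambda u,v:(u/7+180,v/7+160)
h=ray(c,*f(185,223),0.034)[:2]; e=ray(c,*f(695,75),0.024)[:2]; rs=ray(c,*f(310,186),0.024)[:2]
d=(e-rs)/np.linalg.norm(e-rs); y=np.arctan2(d[1],d[0])
print("handle",h,"end",e,np.linalg.norm(e-h),"yaw rod",y,"yaw h-e",np.arctan2(*(e-h)[::-1]))
org=e-d*.204; print("org from rod",org)
hc=(h+org)/2; gp=hc+d*.015
print("bottle",ray(c,170,160,.12),"tape",ray(c,272,250,.05), "redtool",ray(c,320,170,.03))
go([*gp,.10],y+np.pi); go([*gp,.003],y+np.pi)
E
```

```text
ring guard [ 0.11444844 -0.00519652] world [ 0.49902992 -0.27982542  0.006     ]
handle [0.53110206 0.19393874] end [ 0.58301921 -0.00068844] 0.20143269447940343 yaw rod -1.317978550459109 yaw h-e -1.3101144464365564
org from rod [0.53199205 0.1968267 ]
bottle [0.60564976 0.26834789 0.12      ] tape [0.37344885 0.02369047 0.05      ] redtool [ 0.58101112 -0.10901759  0.03      ]
shift mm [ 564.3 -651.4  131.4] turn [-0.    -0.    -1.545] from [ 0.172  -0.6008  0.2312] [-3.141 -0.     0.279]
shift mm [ 564.3 -651.4  228.4] turn [-0.    -0.    -1.545] from [ 0.172  -0.6008  0.2312] [-3.141 -0.     0.279]
```

Emit:
send_rows(
  targets=[
    [[85,564,-651,40,0,0,-1.545],[85,564,-651,40,0,0,-1.545],[85,564,-651,40,0,0,-1.545],[85,564,-651,40,0,0,-1.545],[85,564,-651,40,0,0,-1.545],[85,564,-651,40,0,0,-1.545],[85,564,-651,40,0,0,-1.545],[85,564,-651,40,0,0,-1.545],[85,564,-651,40,0,0,-1.545],[85,564,-651,40,0,0,-1.545],[85,564,-651,40,0,0,-1.545],[85,564,-651,40,0,0,-1.545],[85,564,-651,40,0,0,-1.545],[85,564,-651,80,0,0,-1.545],[85,564,-651,130,0,0,-1.545],[85,564,-651,130,0,0,-1.545]],
  ],
)

```text
time_s: 2.4
eef_pos: [0.532, 0.1799, 0.0979]
orientation: [-3.133, 0.0, 1.825]
ft_force: [-1.7, -1.4, 0.8]
width: 0.085
finger_force: 0.0
```

```bash
python3 - <<'E'
from h import *
go([.5358,.1808,.003],-1.316+np.pi)
s=sense();print(s["time_s"],s["qpos"])
cv2.imwrite("pics/w1.png",vision.grab_frame("wrist"))
E
```

```text
shift mm [-0.   4.7 94.8] turn [-0.008  0.    -0.001] from [0.532  0.1799 0.0979] [-3.133  0.     1.825]
2.4 [ 3.04837768e-01  5.22797088e-01  1.84649215e+00 -2.59970825e-05
  7.80695517e-01  5.07215498e-02]
```

View pics/w1.png

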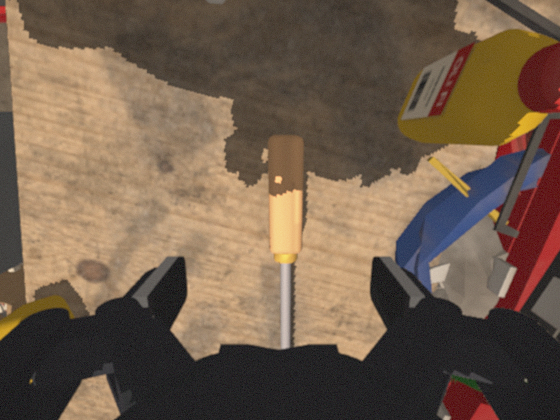

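The wrist view shows the handle at about (285,137) to (287,256), aligned and centred between the fingers. A blue object is near the right finger at (410,235), so I'll narrow the opening before going down.

```bash
python3 - <<'E'
from h import *
c=vision.calibration("wrist"); 
a=ray(c,285,137,.034);b=ray(c,286,252,.034);m=(a+b)/2
print(a,b,np.linalg.norm(a-b),m,"yaw",np.arctan2(*(b-a)[1::-1]),"blue",ray(c,405,240,.03))
d=(b-a)[:2]/np.linalg.norm((b-a)[:2]); go([*(m[:2]+.015*d),.003],np.arctan2(d[1],d[0])+np.pi)
E
```

```text
[0.52313431 0.23898435 0.034     ] [0.54471078 0.16056608 0.034     ] 0.08133246343894553 [0.53392254 0.19977521 0.034     ] yaw -1.3022944743533988 blue [0.62694537 0.19007813 0.03      ]
shift mm [ 4.2  5.8 97.3] turn [-0.004  0.    -0.015] from [0.5337 0.1799 0.1003] [-3.137  0.     1.824]
```

Emit:
send_rows(
  targets=[
    [[55,4,3,40,0,0,0],[55,4,3,80,0,0,0],[55,4,3,97,0,0,0],[55,4,3,97,0,0,0],[20,4,3,97,0,0,0],[20,4,3,97,0,0,0],[20,4,3,97,0,0,0],[20,4,3,97,0,0,0]],
  ],
  force=60,
)

```text
time_s: 3.45
eef_pos: [0.5381, 0.1851, 0.0062]
orientation: [3.139, -0.0, 1.824]
ft_force: [-1.1, -0.8, 6.5]
width: 0.0231
finger_force: 60.2
```

```bash
python3 - <<'E'
from h import *
print(g2w([-.21,-.005]), th+np.pi)
go([*g2w([-.21,-.005]),.031],th+np.pi)
E
```

```text
[0.52728513 0.04339041] 1.4842046880428417
shift mm [-134.5  -45.9  -25. ] turn [ 0.003 -0.001  0.34 ] from [0.5381 0.1851 0.0062] [ 3.139 -0.     1.824]
```

Emit:
send_rows(
  targets=[
    [[20,0,0,-15,0,0,0],[20,0,0,-26,0,0,0.1],[20,-40,-14,-26,0,0,0.25],[20,-90,-30,-26,0,0,0.34],[20,-134,-46,-26,0,0,0.34],[20,-134,-46,-26,0,0,0.34],[20,-134,-46,-26,0,0,0.34]],
  ],
)

```text
time_s: 4.32
eef_pos: [0.5266, 0.0437, 0.0312]
orientation: [3.14, -0.0, 1.483]
ft_force: [0.5, 0.1, -1.7]
width: 0.0229
finger_force: 59.0
```

```bash
python3 - <<'E'
from h import *
s=sense(); print({k:np.round(s[k],4) for k in("time_s","eef_pos","orientation","ft_force","width")})
t=vision.grab_frame("top"); w=vision.grab_frame("side"); 
c=vision.calibration("top")
print(proj(c,[*g2w([-.025,-.005]),.05]))
a=cv2.resize(t[140:250,220:360],None,fx=4,fy=4,interpolation=cv2.INTER_CUBIC)
c2=vision.calibration("side");p=proj(c2,[*g2w([-.025,-.005]),.03]);print(p)
u,v=int(p[0]),int(p[1])
b=cv2.resize(w[v-50:v+60,u-70:u+70],None,fx=4,fy=4,interpolation=cv2.INTER_CUBIC); print(u-70,v-50)
b=cv2.resize(b,(400,314)); a=cv2.resize(a,(400,314)) 
cv2.imwrite("pics/e1.png",np.hstack([a,b]))
E
```

```text
{'time_s': np.float64(4.325), 'eef_pos': array([0.5266, 0.0437, 0.0312]), 'orientation': array([ 3.1403e+00, -4.0000e-04,  1.4830e+00]), 'ft_force': array([ 0.4803,  0.0519, -1.725 ]), 'width': np.float64(0.0229)}
[333.64918665 195.27498896]
[301.91182735 189.41005855]
231 139
```

View pics/e1.png

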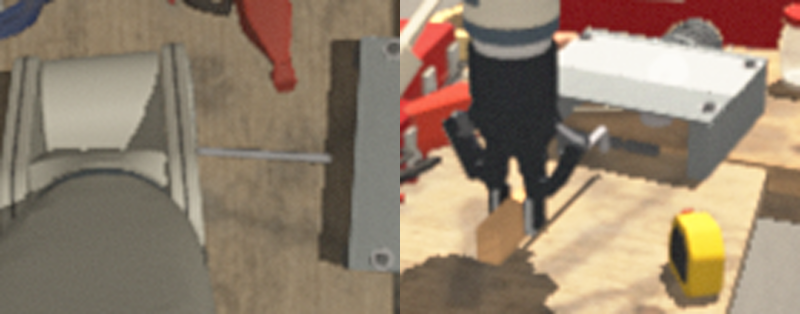

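The side inset shows the mouth clear ahead of the rod. In the top inset the rod ends at full-image (335.5,195), so the tip is at guard (-24,-5), where I wanted it. Next I'll lower a little and go in over the toe strip.

Emit:
send_rows(
  targets=[
    [[20,0,-0.5,8,0,0,0],[20,-10,-0.5,9,0,0,0],[20,-35,-0.5,9,0,0,0],[20,-60,-0.5,9,0,0,0],[20,-85,-0.5,9,0,0,0],[20,-110,-0.5,9,0,0,0],[20,-130,-0.5,9,0,0,0],[20,-138,-0.5,9,0,0,0],[20,-138,-0.5,9,0,0,0],[20,-138,-0.5,9,0,0,0]],
  ],
)

```text
time_s: 5.68
eef_pos: [0.5135, -0.0933, 0.0212]
orientation: [-3.141, -0.0, 1.484]
ft_force: [0.2, -0.4, -1.6]
width: 0.0231
finger_force: 59.0
```

```bash
python3 - <<'E'
from h import *
s=sense(); print({k:np.round(s[k],4) for k in("time_s","eef_pos","orientation","ft_force","width")}, w2g(s["eef_pos"]))
t=np.mean([vision.grab_frame("top").astype(float) for _ in range(4)],0)
w=t[170:230,365:415].mean(2); hp=cv2.GaussianBlur(w,(0,0),.6)-cv2.GaussianBlur(w,(0,0),9)
v=cv2.resize(np.clip(128+hp*8,0,255).astype(np.uint8),None,fx=10,fy=10,interpolation=cv2.INTER_CUBIC); cv2.imwrite("pics/in.png",v)
E
```

```text
{'time_s': np.float64(5.675), 'eef_pos': array([ 0.5135, -0.0933,  0.0212]), 'orientation': array([-3.1413e+00, -1.0000e-04,  1.4844e+00]), 'ft_force': array([ 0.2361, -0.4057, -1.5668]), 'width': np.float64(0.0231)} [-0.07264155 -0.0069493 ]
```

View pics/in.png

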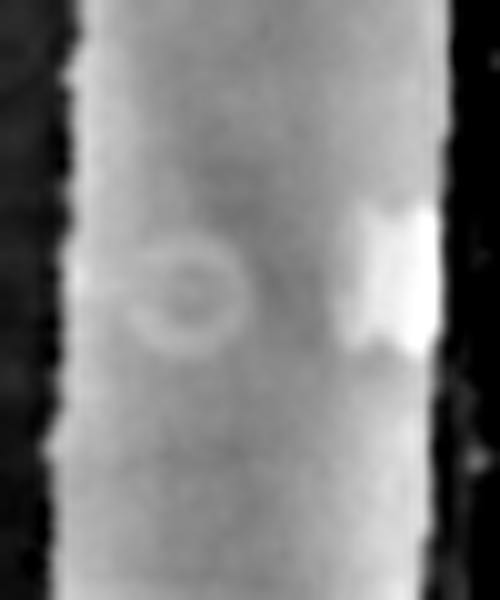

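The ring is unmoved at (383.7,199.4), and the rod shows only faintly, entering at crop row 285. Differencing against the earlier frame should locate the rod end.

```bash
python3 - <<'E'
from h import *
t0=np.load("pics/top.npy"); t=np.mean([vision.grab_frame("top").astype(float) for _ in range(6)],0)
d=cv2.GaussianBlur((t-t0).mean(2),(0,0),.5)
np.set_printoptions(linewidth=200,suppress=True)
print("cols",list(range(370,396)))
for r in range(194,207): print(r,np.round(d[r,370:396]).astype(int))
c=vision.calibration("top"); s=sense()
tip=np.array(s["eef_pos"][:2])+.187*np.array([np.cos(th),np.sin(th)])
print(w2g(tip),"expected end px",proj(c,[*(tip+.004*np.array([np.cos(th),np.sin(th)])),.039]))
E
```

```text
cols [370, 371, 372, 373, 374, 375, 376, 377, 378, 379, 380, 381, 382, 383, 384, 385, 386, 387, 388, 389, 390, 391, 392, 393, 394, 395]
194 [-12 -13 -13 -13 -13 -13 -12 -13 -13 -12 -13 -13 -13 -14 -13 -13 -13 -13 -14 -13 -13 -13 -12 -13 -13 -12]
195 [-12 -12 -12 -13 -13 -13 -13 -13 -13 -13 -12 -12 -13 -13 -13 -13 -13 -13 -13 -13 -13 -12 -13 -13 -13 -12]
196 [-13 -12 -12 -13 -13 -12 -13 -13 -13 -13 -13 -13 -13 -13 -13 -13 -13 -13 -13 -13 -13 -13 -13 -13 -13 -13]
197 [-12 -12 -10 -11 -11 -12 -12 -12 -14 -14 -13 -13 -12 -12 -12 -12 -13 -13 -14 -13 -13 -13 -13 -13 -13 -14]
198 [-12 -11 -10 -10 -11 -11 -11 -13 -14 -15 -13 -13 -11 -11 -11 -11 -13 -14 -13 -13 -13 -13 -13 -13 -13 -13]
199 [-13 -12 -12 -12 -12 -12 -12 -13 -15 -14 -13 -11 -11 -11 -11 -11 -12 -14 -14 -13 -13 -12 -13 -13 -12 -13]
200 [-12 -12 -13 -13 -13 -12 -13 -13 -14 -14 -13 -13 -12 -13 -12 -12 -13 -13 -13 -13 -13 -13 -13 -13 -13 -12]
201 [-12 -13 -13 -13 -13 -13 -12 -13 -13 -14 -13 -13 -12 -13 -13 -13 -13 -13 -13 -13 -13 -13 -12 -13 -13 -13]
202 [-12 -12 -14 -13 -13 -14 -13 -13 -13 -13 -13 -13 -13 -13 -13 -13 -13 -13 -13 -13 -13 -13 -13 -12 -12 -12]
203 [-11 -12 -13 -13 -13 -13 -13 -13 -12 -13 -13 -13 -13 -13 -13 -13 -13 -14 -13 -13 -12 -13 -13 -13 -13 -13]
204 [-12 -13 -14 -13 -13 -13 -13 -13 -12 -13 -13 -13 -13 -13 -12 -13 -13 -13 -13 -13 -13 -13 -13 -13 -13 -13]
205 [-12 -12 -13 -13 -13 -13 -13 -13 -13 -13 -13 -13 -13 -13 -13 -13 -13 -13 -13 -13 -13 -13 -13 -13 -13 -13]
206 [-12 -13 -13 -13 -13 -13 -13 -13 -13 -13 -13 -13 -13 -12 -12 -13 -13 -13 -12 -13 -13 -14 -13 -13 -13 -13]
[ 0.1148027  -0.00685635] expected end px [387.92443442 199.44281341]
```

Seen from the top camera, the rod end and the ring centre agree to about 1 mm. I'll lower gently into the hole.

Emit:
send_rows(
  targets=[
    [[20,-1,-0.5,3,0,0,0],[20,-1,-0.5,6,0,0,0],[20,-1,-0.5,8,0,0,0],[20,-1,-0.5,8,0,0,0]],
  ],
)

```text
time_s: 6.68
eef_pos: [0.5127, -0.0948, 0.013]
orientation: [-3.141, -0.0, 1.484]
ft_force: [0.5, 0.6, -1.8]
width: 0.0227
finger_force: 59.0
```

Emit:
send_rows(
  targets=[
    [[20,0,0,1,0,0,0],[20,0,0,2,0,0,0],[20,0,0,2,0,0,0]],
  ],
)

```text
time_s: 7.05
eef_pos: [0.5129, -0.0948, 0.0113]
orientation: [-3.141, -0.0, 1.484]
ft_force: [-0.0, -0.2, -2.6]
width: 0.0233
finger_force: 59.0
```

Emit:
send_rows(
  targets=[
    [[20,0,0,1,0,0,0],[20,0,0,2,0,0,0],[20,0,0,2,0,0,0]],
  ],
)

```text
time_s: 7.42
eef_pos: [0.5129, -0.0948, 0.0092]
orientation: [-3.141, -0.0, 1.484]
ft_force: [-0.9, -0.9, -1.6]
width: 0.0229
finger_force: 59.0
```

Emit:
send_rows(
  targets=[
    [[20,3,0,0,0,0,0],[20,8,0,0,0,0,0],[20,15,-4,0,0,0,0],[20,22,-8,0,0,0,0],[20,28,-12,0,0,0,0],[20,32,-16,0,0,0,0],[20,32,-16,0,0,0,0]],
  ],
)

```text
time_s: 8.3
eef_pos: [0.4993, -0.0611, 0.0093]
orientation: [-3.141, -0.0, 1.484]
ft_force: [0.1, -0.2, -2.7]
width: 0.023
finger_force: 59.0
```

```bash
cat > ringc.py <<'E'
from h import *
s=sense(); print(np.round(s["time_s"],2),"tcp guard",np.round(w2g(s["eef_pos"])*1000,1),"tip",np.round(w2g(s["eef_pos"])*1000+[187-1,2.3],1),"z",s["eef_pos"][2],"F",np.round(s["ft_force"],1))
t=np.mean([vision.grab_frame("top").astype(float) for _ in range(3)],0)
w=t[160:235,362:412].mean(2); hp=cv2.GaussianBlur(w,(0,0),.6)-cv2.GaussianBlur(w,(0,0),7)
# ring template: annulus outer r 6.65px inner 3 px
yy,xx=np.mgrid[-9:10,-9:10]; r=np.hypot(xx,yy); k=np.where((r<6.8)&(r>3),1.,0); k-=np.where((r<9.5)&((r>=6.8)|(r<=3)),1,0)*k.sum()/((r<9.5)&((r>=6.8)|(r<=3))).sum()
q=cv2.filter2D(np.clip(hp,-3,3),-1,k); m=q.copy(); c=vision.calibration("top")
for _ in range(3):
    i=np.unravel_index(m.argmax(),m.shape); p=(362+i[1],160+i[0]); print(p,round(m[i],1),np.round(w2g(ray(c,*p,.006))*1000,1)); m[max(0,i[0]-6):i[0]+7,max(0,i[1]-6):i[1]+7]=-99
cv2.imwrite("pics/rc.png",cv2.resize(np.clip(128+hp*8,0,255).astype(np.uint8),None,fx=8,fy=8,interpolation=cv2.INTER_CUBIC))
E
python3 ringc.py
```

```text
8.3 tcp guard [-103.5  -23.9] tip [ 82.5 -21.6] z 0.009296046811904612 F [ 0.1 -0.2 -2.7]
(np.int64(401), np.int64(224)) 213.2 [164.  -68.4]
(np.int64(403), np.int64(198)) 209.9 [166.1   1.9]
(np.int64(375), np.int64(234)) 197.2 [ 95.7 -99.4]
```

```bash
cat >> ringc.py <<'E'
print("restricted:"); m=q.copy()
for v in range(m.shape[0]):
    for u in range(m.shape[1]):
        G=w2g(ray(c,362+u,160+v,.006))*1000
        if not(76<G[0]<122 and abs(G[1])<65): m[v,u]=-99
for _ in range(3):
    i=np.unravel_index(m.argmax(),m.shape); p=(362+i[1],160+i[0]); print(p,round(m[i],1),np.round(w2g(ray(c,*p,.006))*1000,1)); m[max(0,i[0]-5):i[0]+6,max(0,i[1]-5):i[1]+6]=-99
E
python3 ringc.py
```

```text
8.45 tcp guard [-103.   -23.2] tip [ 83.  -20.9] z 0.00936500175333535 F [ 0.5 -0.3 -1.5]
(np.int64(400), np.int64(224)) 213.9 [161.4 -68.6]
(np.int64(403), np.int64(198)) 213.4 [166.1   1.9]
(np.int64(375), np.int64(234)) 198.3 [ 95.7 -99.4]
restricted:
(np.int64(378), np.int64(190)) 168.0 [98.  19.6]
(np.int64(375), np.int64(216)) 162.6 [ 93.3 -51. ]
(np.int64(377), np.int64(197)) 161.0 [96.2  0.5]
```

View pics/rc.png

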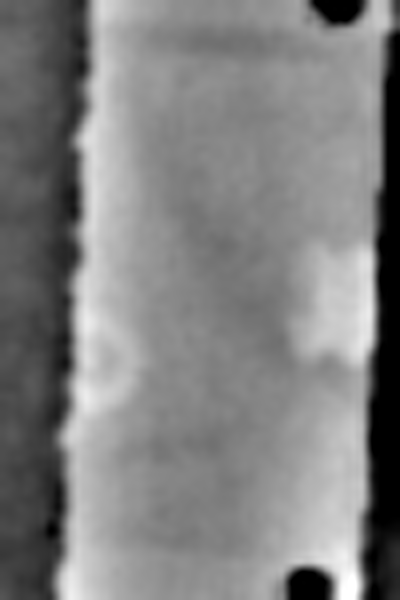

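The ring is now at crop (100,362), which is full-image (374.5,205.2), so it is following the hook. Next I'll feel the strip at bay -21.

Emit:
send_rows(
  targets=[
    [[20,6,0,0,0,0,0],[20,12,0,0,0,0,0],[20,18,0,0,0,0,0],[20,22,0,0,0,0,0],[20,24,0,0,0,0,0]],
  ],
)

```text
time_s: 9.22
eef_pos: [0.5019, -0.0372, 0.0093]
orientation: [3.142, -0.0, 1.484]
ft_force: [-0.2, 0.5, -2.2]
width: 0.0232
finger_force: 59.0
```

Emit:
send_rows(
  targets=[
    [[20,1,0,0,0,0,0],[20,2,0,0,0,0,0]],
  ],
)

```text
time_s: 9.48
eef_pos: [0.502, -0.0356, 0.0093]
orientation: [3.142, -0.0, 1.484]
ft_force: [-0.0, 0.5, -1.8]
width: 0.0229
finger_force: 59.0
```

Emit:
send_rows(
  targets=[
    [[20,1,0,0,0,0,0],[20,2,0,0,0,0,0]],
  ],
)

```text
time_s: 9.72
eef_pos: [0.5022, -0.0336, 0.0093]
orientation: [-3.142, 0.0, 1.484]
ft_force: [0.8, -1.0, -1.5]
width: 0.0229
finger_force: 59.0
```

Emit:
send_rows(
  targets=[
    [[20,1,0,0,0,0,0],[20,2,0,0,0,0,0]],
  ],
)

```text
time_s: 9.98
eef_pos: [0.5026, -0.0318, 0.0094]
orientation: [3.141, 0.0, 1.484]
ft_force: [0.1, -5.1, -1.9]
width: 0.0231
finger_force: 58.9
```

Emit:
send_rows(
  targets=[
    [[20,1,0,0,0,0,0],[20,1,0,0,0,0,0]],
  ],
)

```text
time_s: 10.22
eef_pos: [0.5026, -0.0315, 0.0093]
orientation: [3.141, 0.001, 1.485]
ft_force: [0.1, -9.6, -2.5]
width: 0.023
finger_force: 58.9
```

Bay -21 is blocked, with the force rising to about 10 N. I'll back off and drag the ring over to bay -63, overshooting by about 4 mm to allow for the play in the hole.

Emit:
send_rows(
  targets=[
    [[20,-2,0,0,0,0,0],[20,-5,0,0,0,0,0],[20,-5,-6,0,0,0,0],[20,-5,-13,0,0,0,0],[20,-5,-20,0,0,0,0],[20,-5,-27,0,0,0,0],[20,-5,-34,0,0,0,0],[20,-5,-41,0,0,0,0],[20,-5,-45,0,0,0,0],[20,-5,-45,0,0,0,0],[20,-5,-41,0,0,0,0],[20,-5,-41,0,0,0,0]],
  ],
)

```text
time_s: 11.72
eef_pos: [0.4621, -0.0322, 0.0094]
orientation: [3.141, -0.0, 1.484]
ft_force: [0.4, 0.2, -1.9]
width: 0.0231
finger_force: 59.0
```

Emit:
send_rows(
  targets=[
    [[20,1,0,0,0,0,0],[20,3,0,0,0,0,0],[20,3,0,0,0,0,0]],
  ],
)

```text
time_s: 12.1
eef_pos: [0.4614, -0.0289, 0.0093]
orientation: [-3.141, -0.0, 1.484]
ft_force: [-0.2, 0.6, -2.3]
width: 0.0231
finger_force: 59.0
```

Emit:
send_rows(
  targets=[
    [[20,1,0,0,0,0,0],[20,2,0,0,0,0,0]],
  ],
)

```text
time_s: 12.35
eef_pos: [0.4616, -0.027, 0.0093]
orientation: [-3.142, -0.0, 1.484]
ft_force: [1.0, 0.1, -1.1]
width: 0.023
finger_force: 59.0
```

Emit:
send_rows(
  targets=[
    [[20,1,0,0,0,0,0],[20,2,0,0,0,0,0]],
  ],
)

```text
time_s: 12.6
eef_pos: [0.4618, -0.025, 0.0093]
orientation: [-3.142, 0.0, 1.484]
ft_force: [0.3, -0.4, -2.1]
width: 0.0228
finger_force: 59.0
```

Emit:
send_rows(
  targets=[
    [[20,1,0,0,0,0,0],[20,2,0,0,0,0,0]],
  ],
)

```text
time_s: 12.85
eef_pos: [0.462, -0.023, 0.0093]
orientation: [3.142, 0.0, 1.484]
ft_force: [0.7, 0.5, -1.7]
width: 0.0231
finger_force: 59.0
```

Emit:
send_rows(
  targets=[
    [[20,1,0,0,0,0,0],[20,2,0,0,0,0,0]],
  ],
)

```text
time_s: 13.1
eef_pos: [0.4621, -0.021, 0.0093]
orientation: [-3.142, -0.0, 1.484]
ft_force: [0.5, 0.8, -1.4]
width: 0.0229
finger_force: 59.0
```

Emit:
send_rows(
  targets=[
    [[20,1,0,0,0,0,0],[20,2,0,0,0,0,0],[20,3,0,0,0,0,0]],
  ],
)

```text
time_s: 13.48
eef_pos: [0.4624, -0.018, 0.0094]
orientation: [3.142, -0.0, 1.484]
ft_force: [0.7, -0.4, -3.0]
width: 0.023
finger_force: 59.0
```

Emit:
send_rows(
  targets=[
    [[20,1,0,0,0,0,0],[20,2,0,0,0,0,0],[20,3,0,0,0,0,0]],
  ],
)

```text
time_s: 13.85
eef_pos: [0.4627, -0.015, 0.0093]
orientation: [3.142, -0.0, 1.484]
ft_force: [0.5, -0.2, -1.3]
width: 0.023
finger_force: 59.0
```

Emit:
send_rows(
  targets=[
    [[20,1,0,0,0,0,0],[20,2,0,0,0,0,0],[20,3,0,0,0,0,0],[20,4,0,0,0,0,0]],
  ],
)

```text
time_s: 14.35
eef_pos: [0.463, -0.0111, 0.0093]
orientation: [-3.142, -0.0, 1.484]
ft_force: [-0.3, 0.1, -2.1]
width: 0.023
finger_force: 59.0
```

Emit:
send_rows(
  targets=[
    [[20,1,0,0,0,0,0],[20,2,0,0,0,0,0],[20,3,0,0,0,0,0],[20,4,0,0,0,0,0]],
  ],
)

```text
time_s: 14.85
eef_pos: [0.4634, -0.0071, 0.0093]
orientation: [3.142, -0.0, 1.484]
ft_force: [-0.8, 0.1, -3.4]
width: 0.0232
finger_force: 59.0
```

Bay -63 is open, so I'll keep drawing the ring out.

Emit:
send_rows(
  targets=[
    [[20,2,0,0,0,0,0],[20,4,0,0,0,0,0],[20,6,0,0,0,0,0],[20,8,0,0,0,0,0],[20,10,0,0,0,0,0]],
  ],
)

```text
time_s: 15.48
eef_pos: [0.4642, 0.003, 0.0093]
orientation: [-3.142, 0.0, 1.484]
ft_force: [-0.6, -0.2, -2.5]
width: 0.023
finger_force: 59.0
```

Emit:
send_rows(
  targets=[
    [[20,2,0,0,0,0,0],[20,4,0,0,0,0,0],[20,6,0,0,0,0,0],[20,9,0,0,0,0,0],[20,12,0,0,0,0,0],[20,15,0,0,0,0,0]],
  ],
)

```text
time_s: 16.23
eef_pos: [0.4655, 0.018, 0.0093]
orientation: [-3.142, -0.0, 1.484]
ft_force: [0.5, 0.1, -2.7]
width: 0.0228
finger_force: 59.0
```

Emit:
send_rows(
  targets=[
    [[20,4,0,0,0,0,0],[20,9,0,0,0,0,0],[20,15,0,0,0,0,0],[20,21,0,0,0,0,0],[20,27,0,0,0,0,0],[20,34,0,0,0,0,0],[20,41,0,0,0,0,0],[20,48,0,0,0,0,0],[20,55,0,0,0,0,0],[20,62,0,0,0,0,0],[20,68,0,0,0,0,0],[20,72,0,0,0,0,0],[20,72,0,0,0,0,0]],
  ],
)

```text
time_s: 17.85
eef_pos: [0.4718, 0.0897, 0.0093]
orientation: [3.141, -0.0, 1.484]
ft_force: [0.6, 0.2, -1.9]
width: 0.0232
finger_force: 59.0
```

```bash
python3 - <<'E'
from h import *
s=sense(); print(s["time_s"],s["ft_force"],w2g(s["eef_pos"]))
t=vision.grab_frame("top"); c=vision.calibration("top")
print(proj(c,[*g2w([-.06,-.062]),.006]))
cv2.imwrite("pics/out.png",cv2.resize(t[160:270,230:370],None,fx=5,fy=5,interpolation=cv2.INTER_CUBIC))
E
```

```text
17.85 [ 0.56212286  0.1952137  -1.93858033] [-0.2513622 -0.0642527]
[317.87805596 216.73631711]
```

View pics/out.png

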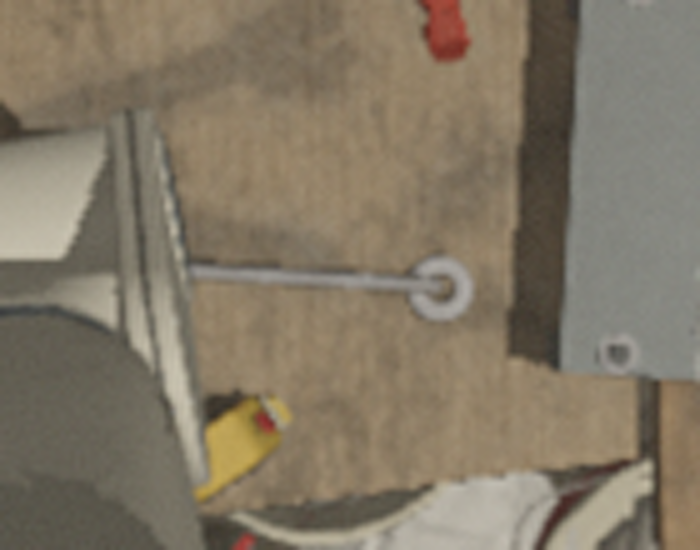

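The ring lies outside the guard at full-image (318,217.6), with the rod end still in it. I'll centre the tip, lift, move aside and check.

Emit:
send_rows(
  targets=[
    [[20,-3,0,0,0,0,0],[20,-4,0,0,0,0,0],[20,-4,0,-6,0,0,0],[20,-4,0,-14,0,0,0],[20,-4,0,-28,0,0,0],[20,-4,0,-30,0,0,0],[20,5,20,-30,0,0,0],[20,15,45,-30,0,0,0],[20,20,70,-30,0,0,0],[20,20,70,-30,0,0,0],[20,20,70,-15,0,0,0],[20,20,70,-3,0,0,0],[20,20,70,1.5,0,0,0],[20,20,70,1.5,0,0,0]],
  ],
)

```text
time_s: 19.65
eef_pos: [0.5426, 0.1032, 0.0072]
orientation: [-3.14, 0.0, 1.484]
ft_force: [-0.2, 0.3, -1.3]
width: 0.0229
finger_force: 59.2
```

```bash
cat > chk.py <<'E'
from h import *
s=sense(); print(s["time_s"],s["ft_force"],s["eef_pos"],s["width"])
t=vision.grab_frame("top"); c=vision.calibration("top")
g_=cv2.cvtColor(cv2.resize(t[200:235,300:338],None,fx=6,fy=6,interpolation=cv2.INTER_CUBIC),cv2.COLOR_BGR2GRAY)
h=cv2.HoughCircles(cv2.GaussianBlur(g_,(0,0),2),cv2.HOUGH_GRADIENT,1.5,60,param1=80,param2=20,minRadius=30,maxRadius=50)
if h is not None:
    for q in h[0]: p=q[:2]/6+[300,200]; print("ring",p,q[2]/6,w2g(ray(c,*p,.006)))
cv2.imwrite("pics/end.png",cv2.resize(t[140:250,190:370],None,fx=4,fy=4,interpolation=cv2.INTER_CUBIC))
E
python3 chk.py
```

```text
19.65 [-0.2179835   0.29151119 -1.29897087] [0.54263721 0.10324993 0.00723321] 0.02286589477706864
```

Emit:
send_rows(
  targets=[
    [[20,0,0,0.8,0,0,0],[20,0,0,0.8,0,0,0],[60,0,0,0.8,0,0,0],[60,0,0,0.8,0,0,0],[60,0,0,0.8,0,0,0],[60,0,0,0.8,0,0,0],[60,0,0,-10,0,0,0],[60,0,0,-40,0,0,0],[60,0,0,-90,0,0,0],[60,60,0,-130,0,0,0],[60,100,0,-130,0,0,0],[60,100,0,-130,0,0,0]],
  ],
)

```text
time_s: 21.2
eef_pos: [0.5529, 0.2059, 0.1398]
orientation: [3.138, -0.002, 1.487]
ft_force: [-1.0, -1.7, -0.8]
width: 0.0602
finger_force: 0.0
```

```bash
cat > chk2.py <<'E'
from h import *
s=sense(); print(s["time_s"],s["eef_pos"],s["width"])
t=vision.grab_frame("top"); c=vision.calibration("top")
S=cv2.cvtColor(t,cv2.COLOR_BGR2HSV)[...,1].astype(int); V=t.max(2)
m=((S<50)&(V>90)).astype(np.uint8); m[:, :240]=0; m[:,340:]=0; m[:165]=0; m[232:]=0
n,l,st,ce=cv2.connectedComponentsWithStats(m)
for i in range(1,n):
    if st[i,4]>15: print(st[i],ce[i],"guard mm",np.round(w2g(ray(c,*ce[i],.008))*1000,1))
    if st[i,4]>15 and st[i,2]>25:
        ys,xs=np.nonzero(l==i); e=xs.max(); v=ys[xs>=e-2].mean(); P=w2g(ray(c,e+.5,v,.024)); Q=w2g(ray(c,xs.min(),ys[xs<=xs.min()+2].mean(),.024)); print("rod end",P,"start",Q,np.linalg.norm(P-Q))
E
python3 chk2.py
```

```text
21.2 [0.55288356 0.20590766 0.13975285] 0.06016343396783225
[255 186  58   6 172] [283.31395349 188.31395349] guard mm [-157.6    9.2]
rod end [-0.07940926  0.00749138] start [-0.23311254  0.0069767 ] 0.15370414892971238
[311 211  14  13 127] [317.45669291 217.26771654] guard mm [-61.2 -63.6]
```

The ring is at guard (-61,-64) mm and shows as a full disc. The hook rests with its tip at about (-83,+7) mm, clear of both ring and guard. I'll hand in the job.

```bash
python3 -c "
from bench import arm; print(arm.finish_job())"
```

```text
the job is handed in; nothing more can be done
None
```

I drew the ring out through the open bay at guard y = -63 mm; it lies about 61 mm in front of the guard's mouth, the hook is laid down clear of ring and guard, and I handed the job in at about 21 s (the hand-in gave no verdict).

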